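Jack up the board frame for inspection

TASK

Sweep the three copper chips off the grey plate onto the bench with the scraper block, held in the gripper (do not touch the chips with the fingers), then set the scraper down upright on the bench, off the plate. Stand the red lever jack flat on the plate with its saddle centred under the yellow lift point of the board frame, then press the jack's black handle pad fully down so that the jack alone raises the frame, and finish while holding the handle down: do not let go. Do not push or lift the board frame with the robot, and leave the other things on the bench where they are.

Things in the scene. Friction and masses are not known exactly. Their poses are not given: they have to be found in the camera images.
- stand: Fixed grey board stand; origin on the bench under it, z up. Its 5 mm thick base plate has a tongue where the jack stands, x -80 to 80, y -140 to 50 mm in the stand's axes, and a wider part, x -135 to 135, y 50 to 330 mm, under the board frame. Rest posts stand at x +-105, y 85 mm.
- frame: Aluminium frame, 230 x 240 mm, with a green circuit board, about 1.3 kg. Its origin is on its hinge, which runs along the stand's x axis at y 300, z 100 mm of the stand. At rest it is level, its rails 93 to 107 mm above the bench (parts on the board up to 120 mm), its free edge at y 60 mm of the stand; that edge swings up when lifted and falls back when let go.
- lift_pad: Yellow pad, 28 mm wide (stand's x) and 45 mm long (stand's y), with a red dot on top, clamped at any place along the frame's free edge, within 45 mm of the stand's x = 0; it sticks out from the edge to y 25 mm of the stand. It slides along the edge only if pushed sideways with over 8 N. Origin at the lift point, axes as the stand's. Its top is 104 mm above the bench at rest.
- lift_point (a point): The marked lift point: lower end of the round 16 mm stud under the yellow pad, right under the red dot; 79 mm above the bench at rest.
- jack: Red lever jack, about 0.66 kg, loose, standing on the bench at the start. Origin on its underside, below the handle's pivot; local +x points to the saddle end, -x to the handle end, z up. Foot plate 185 x 66 x 8 mm, x -110 to 75 mm. Grip it by the upright tower at its origin: 36 mm wide (local y), 24 mm long (x), top 92 mm up, solid from 66 to 92 mm.
- saddle_top (a point): Centre of the top of the jack's round steel saddle, 30 mm across, at x 55 mm of the jack; 60 mm above the jack's underside with the handle up. It rises 40 mm, in proportion, as the handle goes fully down.
- handle (a joint): Jack handle angle (rad): 0 up, 0.60 fully down at its stop. A spring brings it back up when let go. Pressing takes about 1 to 12 N at the pad, the most at the bottom.
- handle_pad (a point): Centre of the top face of the black handle pad, 40 x 34 mm, 100 mm from the pivot (which is 50 mm above the jack's underside, over its origin). Handle up: at x -87, z 99 mm of the jack, the face sloping 0.45 rad up away from the pivot. Fully down: x -100, z 41 mm, sloping 0.15 rad the other way.
- scraper: Scraper block, 0.16 kg, loose, standing on the bench at the start. Origin on its underside, z up. Blue blade block 110 mm long (local y), 22 mm thick (local x), 24 mm high; wooden grip on it 30 mm (x) by 34 mm (y), from 24 to 72 mm up.
- chip1: Loose copper chip, 16 x 13 x 8 mm, lying on the tongue of the plate at the start, within x +-50, y -105 to -25 mm of the stand. Origin on its underside.
- chip2: Loose copper chip, 16 x 13 x 8 mm, lying on the tongue of the plate at the start, within x +-50, y -105 to -25 mm of the stand. Origin on its underside.
- chip3: Loose copper chip, 16 x 13 x 8 mm, lying on the tongue of the plate at the start, within x +-50, y -105 to -25 mm of the stand. Origin on its underside.
- multimeter: Bystander: red multimeter, 85 x 175 x 38 mm.
- cutters: Bystander: side cutters with orange handles, 135 mm long, lying on the bench.
- solder_spool: Bystander: spool of solder wire, 52 mm across, 40 mm high.
- screwdriver: Bystander: screwdriver lying on the bench.
- spare_board: Bystander: green circuit board, 160 x 100 mm, lying on the bench.

How it is judged (in metres and radians):
On the way, in this order (a step that is already met when the one before it is completed fails the run):
1. the held scraper is low over the tongue of the plate (x of scraper in the frame of stand between -0.095 and 0.095 m and y of scraper in the frame of stand between -0.16 and 0.05 m and height (world z) of scraper below 0.02 m and contact force between the fingers and scraper above 1 N), for 0.1 s.
2. all three chips lie on the bench, off the plate (height (world z) of each of chip1, chip2, chip3 below 0.012 m and ((x of chip1 in the frame of stand above 0.086 m and y of chip1 in the frame of stand below 0.045 m) or (x of chip1 in the frame of stand below -0.086 m and y of chip1 in the frame of stand below 0.045 m) or y of chip1 in the frame of stand below -0.146 m) and ((x of chip2 in the frame of stand above 0.086 m and y of chip2 in the frame of stand below 0.045 m) or (x of chip2 in the frame of stand below -0.086 m and y of chip2 in the frame of stand below 0.045 m) or y of chip2 in the frame of stand below -0.146 m) and ((x of chip3 in the frame of stand above 0.086 m and y of chip3 in the frame of stand below 0.045 m) or (x of chip3 in the frame of stand below -0.086 m and y of chip3 in the frame of stand below 0.045 m) or y of chip3 in the frame of stand below -0.146 m)), for 0.2 s.
3. the scraper stands on the bench and the jack stands flat on the plate, handle up, its saddle under the lift point (height (world z) of scraper below 0.003 m and angle between scraper's own z axis and vertical below 0.03 rad and horizontal distance between saddle_top and lift_point below 0.012 m and value of joint handle below 0.1 rad and z of jack in the frame of stand between 0.002 and 0.008 m and angle between jack's own z axis and vertical below 0.035 rad), for 0.2 s.
4. the handle is fully down and the frame is raised (value of joint handle above 0.52 rad and height (world z) of lift_point above 0.094 m), for 0.3 s.
At the end, for the whole second after the job is handed in: Fingers hold the handle beyond 0.52 rad; the lift point, raised 15 mm or more, rests on the saddle, centred within 14 mm; the jack stands flat on the plate; the robot does not touch the frame; chip centres are 6 mm or more off the plate, on the bench; the scraper stands upright on the bench (all of step 2 and all of step 4 and contact force between jack and lift_pad above 1.5 N and contact force between the fingers and jack above 1 N and contact force between each of the arm, the fingers and frame below 0.3 N and contact force between scraper and frame below 0.1 N and horizontal distance between saddle_top and lift_point below 0.014 m and z of jack in the frame of stand between 0.002 and 0.008 m and angle between jack's own z axis and vertical below 0.035 rad and linear speed of each of jack, scraper below 0.02 m/s and angular speed of frame below 0.1 rad/s and height (world z) of scraper below 0.003 m and angle between scraper's own z axis and vertical below 0.03 rad); the arm keeps its last pose, push and grip.
It fails at once if a chip is touched with the fingers (contact force between the fingers and chip1 above 0.5 N or contact force between the fingers and chip2 above 0.5 N or contact force between the fingers and chip3 above 0.5 N).
It fails at once if the robot pushes the board frame itself (contact force between any of the fingers, the arm and frame above 3 N).
It fails at once if a bystander is moved by more than 30 mm (distance of any of multimeter, cutters, solder_spool, screwdriver, spare_board from where it was at the start of the episode above 0.03 m).
It also fails if it takes over 69 s, if anything falls off the work surface, if the arm or the gripper's body presses on something with over 40 N, if the wrist force passes 120 N, or if a joint passes its speed limit or range.

ROBOT

A 6-joint arm with a two-finger parallel gripper is mounted at the origin on the work surface. World frame = base frame: x ahead of the robot, y to its left, z up, the work surface at z = 0. Lengths are in mm, angles in rad, forces in N, time in s.
With the tool pointing down it reaches from about 275 to 750 mm from the base axis. Payload 10.2 kg.
Tool frame: the origin (TCP) lies between the finger pads; the fingertips stand 17 mm ahead of it and the grasp point (between the pads) lies 2 mm behind it (tips_ahead is the distance from the TCP to the fingertips, in mm); z points along the fingers, y is the line along which they close (so a half turn about z gives the same grasp; the last joint's range is limited). The gripper opens to 85 mm and grips with 20 to 120 N. Pads are 22 mm wide; open, the fingers measure 114 mm over their backs; the gripper's body (76 mm by 85 mm) begins 54 mm behind the grasp point. The pads swing forward as they close: fully open they stand 13 mm farther back than shut.
Start: joints at [-1.532, 0.313, 1.498, -0, 1.331, -0.223], TCP at [135.867, -507.121, 225.794] pointing down, gripper open.
Joint ranges: [-2.94, 2.94], [-0.97, 2.17], [0.19, 2.56], [-1.23, 4.37], [0.02, 3.11], [-2.88, 2.88]. Speed limits (rad/s): [2.39, 2.39, 3.01, 3.14, 3.14, 3.14].

INTERFACE

Orientations are given as a unit quaternion [w, x, y, z].
In Python, from rig import sense, capture, finish_job, boxes_of, tips_ahead gives the robot as it stands.
- The arm moves only by the tool drive_tool, never from a script. Its argument "commands" is text: rows parted by semicolons, each of 7 numbers parted by spaces: the shift along the world's x, y, z in units of 0.1 m (1.0 is 0.1 m), then the turn, a rotation vector about the world's x, y, z in units of pi/4 rad (1.0 is pi/4 rad), then the opening in per cent of the stroke, from 0 (shut) to 100 (fully open). A call has 1 to 20 rows; each row shifts and turns the commanded pose from where the row before left it; what a row does not reach is not made up. A row lasts 1/12 s, in which the tool goes at most 41.7 mm and 7.16 degrees, less where a joint would pass 70% of its speed; a pose out of reach is approached as far as the arm can. A call with a number of a shift or a turn outside -1 to 1 is refused whole. A call with a gripper value outside its range is refused whole. The fingers move at their own pace and stop on an object; "force" is the grip in N (left out, the last holds). Time passes only in rows, so rows that do not move let the fingers close. It gives the time, the measured TCP pose, the force, the opening and the grip force at its end, in the units of the state.
- sense(): the state, without advancing time (a new reading comes with each control period).
- capture(name): name is "side" or "top"; returns a dict with "pixels" (480x640x3 uint8, blue, green, red), "fov_y" (degrees; the focal length in pixels is half the picture's height over the tangent of half this angle, whatever the lens; pixels are square), "cx", "cy" (the principal point, pixels), "k1" (the pictures are not rectified: a ray, as slopes to the right and down, at radius r is drawn at 1 + k1 r^2 times it, then the intrinsics apply), "position" and "attitude" of the camera in the world. Camera axes: x right, y down, z forward; pixel columns grow to the right and rows downward; lengths in mm; the calibration is good to about 2 mm. A picture is of the moment at which its call begins. There is no depth.
- finish_job(): hands the job in; it is judged then, once.
Trained networks look in a picture, given as the dict that the camera call returned (one of the last four; its "shot" number tells which), for a name from the list of things; names that differ only in an ending like _2 or _b are one class to them, and where a whole thing is asked for, a point or a joint stands for the part that bears it (a point fixed in the world has none). Each returns a list of dicts, best first, with "confidence" (0 to 1); they miss things now and then, are a little off and sometimes report something else, mostly with a low value. They report only what shows in the picture. A call takes as long as a camera call.
- boxes_of(picture, name): "position" ([column, row] in pixels, amid what is visible of it).
The state is a dict: "time_s": time; "joints": joint angles; "dq": joint speeds; "tau": joint torques, N m; "eef_pos": TCP position; "ee_rot": TCP orientation; "force": force on the tool from outside, world axes, zero at the start; "wrist_torque": the same for the moment, N m; "grip_width": opening from 0.0 (shut) to 1.0 (fully open); "grip_force": force on a finger pad.
Only numpy, scipy, OpenCV 4.12 (cv2) and the standard library are available. Lean on these libraries where they do the work, as an engineer would, in place of code of your own. Each camera call takes 0.05 s, during which the arm holds its last target. There are 200 camera calls.

## Working session

There is one attempt and no reset: what is moved stays moved. The work goes in short steps, Python scripts to look and compute and a tool call to move; the robot and the scene stay as the last step left them, time stands still between calls to the robot, and variables do not carry over. Pictures are saved under pics/ and viewed, at most 10 in all, crops included, and the job is handed in when it is done.

Besides the shell and the picture viewer there is one more tool, called after "Call:" in YAML: its name, and indented under it one key for each argument. drive_tool: Moves the arm, as the interface text tells. Shifts and turns lie within -1 to 1; 1 stands for 0.1 m of shift or pi/4 rad of turn. Its arguments: {"type":"object","properties":{"commands":{"type":"string"},"force":{"type":"number"}},"required":["commands"]}

```bash
mkdir -p pics; cat > h.py <<'E'
import numpy as np, cv2
from scipy.spatial.transform import Rotation as R
from rig import *
def cam(p):
    f=240/np.tan(np.radians(p["fov_y"])/2)
    a=np.array(p["attitude"],float)
    M=a if a.shape==(3,3) else R.from_quat(a,scalar_first=True).as_matrix()
    return f,M,np.array(p["position"],float)
def ray(p,uv):
    f,M,c=cam(p)
    K=np.array([[f,0,p["cx"]],[0,f,p["cy"]],[0,0,1.]])
    s=cv2.undistortPoints(np.array([[uv]],float),K,np.array([p["k1"],0,0,0,0.]) )[0,0]
    d=np.array([s[0],s[1],1.])
    # refine exact inverse
    x=(np.array(uv)-[p["cx"],p["cy"]])/f; s=x.copy()
    for _ in range(50): s=x/(1+p["k1"]*(s@s))
    return c,M@np.array([s[0],s[1],1.])
def onz(p,uv,z):
    c,d=ray(p,uv); return c+d*(z-c[2])/d[2]
def proj(p,X):
    f,M,c=cam(p); v=M.T@(np.array(X,float)-c); s=v[:2]/v[2]
    return s*(1+p["k1"]*(s@s))*f+[p["cx"],p["cy"]]
E
python3 - <<'E'
from h import *
for n in("top","side"):
    p=capture(n); cv2.imwrite(f"pics/{n}0.png",p["pixels"])
    print(n,p["fov_y"],p["k1"],p["position"],p["attitude"])
    for t in ["stand","frame","lift_pad","jack","saddle_top","handle_pad","scraper","chip1","multimeter","cutters","solder_spool","screwdriver","spare_board"]:
        for b in boxes_of(p,t)[:5 if t=="chip1" else 2]:
            print(t,np.round(b["position"],1),round(b["confidence"],2),np.round(onz(p,b["position"],{"lift_pad":104,"chip1":9,"frame":100,"jack":40,"saddle_top":60,"handle_pad":99,"scraper":40}.get(t,5))))
print(sense())
E
```

```text
top 52.85854933083857 0.013182694850979526 [ 420.03120714  -51.88230823 1288.89394731] [-0.0364574   0.70851435 -0.70415258  0.0291105 ]
stand [217.4 243.3] 0.66 [509. 231.   5.]
stand [415.8 231.9] 0.6 [ 543. -298.    5.]
frame [193.8 232. ] 0.8 [531. 270. 100.]
lift_pad [245.8 234.4] 0.75 [525. 140. 104.]
jack [414.7 250.9] 0.88 [ 490. -288.   40.]
saddle_top [375.9 305.8] 0.68 [ 350. -185.   60.]
saddle_top [426.3 280.4] 0.47 [ 415. -312.   60.]
handle_pad [418.1 231.5] 0.63 [ 535. -285.   99.]
handle_pad [246.7 234.6] 0.6 [525. 138.  99.]
chip1 [416.9 231.8] 0.59 [ 543. -300.    9.]
multimeter [435.6 336.7] 0.75 [ 269. -346.    5.]
cutters [377.4 308.6] 0.73 [ 340. -195.    5.]
cutters [192.6 231.1] 0.65 [542. 298.   5.]
solder_spool [366.9 154.1] 0.89 [ 754. -168.    5.]
screwdriver [322.1 141. ] 0.97 [790. -47.   5.]
spare_board [495. 217.] 0.77 [ 584. -508.    5.]
side 53.84756686159481 0.031270917747743675 [350.61666969 597.08572962 763.0355324 ] [ 0.05727864 -0.11213294  0.91474546 -0.38390897]
stand [277.  391.3] 0.9 [538. 245.   5.]
stand [304.8 308.6] 0.31 [540.  69.   5.
[... 773 characters left out ...]
. -39.   5.]
{'time_s': 1.4, 'joints': array([-1.53240372e+00,  3.12910162e-01,  1.49769093e+00,  3.28432561e-05,
        1.33096638e+00, -2.23403729e-01]), 'dq': array([ 0.0004029 ,  0.00067201,  0.0008731 , -0.00112403,  0.00056026,
       -0.00121118]), 'tau': array([ 1.12563186e-03, -4.12166297e+01, -2.59899437e+01, -1.35810556e-04,
        5.31155474e-04, -5.99290345e-06]), 'eef_pos': array([ 135.87383401, -507.13333851,  225.79238968]), 'ee_rot': array([1.40081416e-05, 9.91445570e-01, 1.30520811e-01, 1.47206192e-05]), 'force': array([0.89957593, 0.61648398, 0.08877698]), 'wrist_torque': array([ 0.02017277,  0.02483722, -0.07543825]), 'grip_force': 0.0, 'grip_width': 0.9955728427523987}
```

View pics/top0.png

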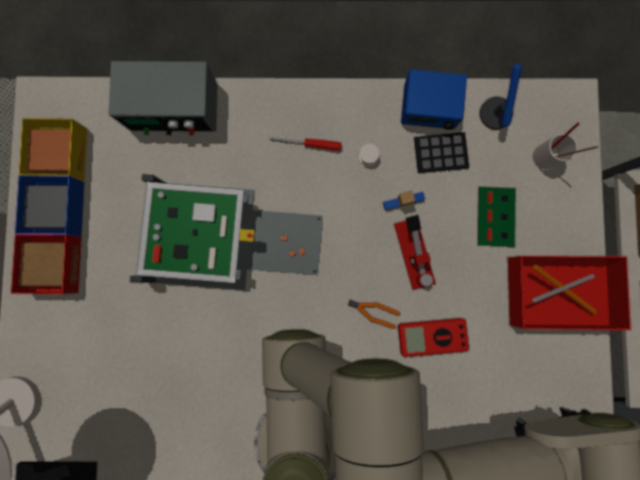

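View pics/side0.png

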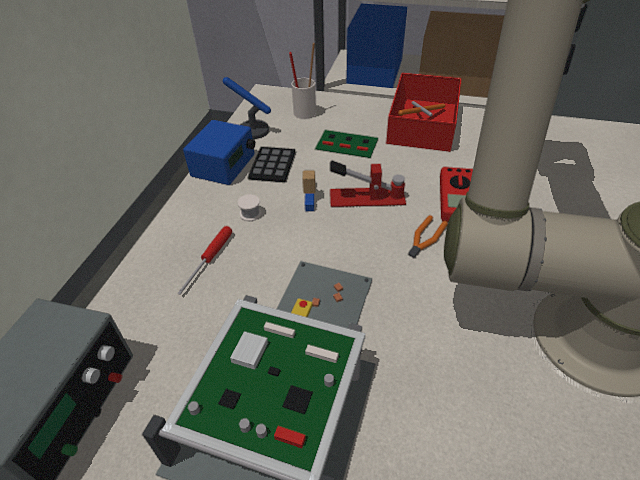

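Top view: the tongue is at (255–321, 211–274), the chips at (284,238), (303,251) and (292,254), and the yellow pad at (247,236). The scraper is at (404,201) and the jack runs from its pad (413,222) to its saddle (426,280). The side view agrees. Next I'll enlarge the region.

```bash
python3 - <<'E'
from h import *
p=capture("top"); q=capture("side")
import pickle; pickle.dump((p,q),open("pq.pkl","wb"))
def up(im,x0,y0,x1,y1,s,fn):
    c=cv2.resize(im[y0:y1,x0:x1],None,fx=s,fy=s,interpolation=cv2.INTER_CUBIC)
    c=cv2.convertScaleAbs(c,alpha=1.3)
    for x in range(x0-x0%20+20,x1,20):
        cv2.line(c,((x-x0)*s,0),((x-x0)*s,8),(255,255,255),1); cv2.putText(c,str(x),((x-x0)*s,20),0,.4,(255,255,255))
    for y in range(y0-y0%20+20,y1,20):
        cv2.line(c,(0,(y-y0)*s),(8,(y-y0)*s),(255,255,255),1); cv2.putText(c,str(y),(10,(y-y0)*s),0,.4,(255,255,255))
    cv2.imwrite(fn,c)
up(p["pixels"],236,180,436,300,4,"pics/topz.png")
up(q["pixels"],270,150,420,340,3,"pics/sidez.png")
for n,im,r in(("top",p,(236,200,330,280)),("side",q,(275,255,380,322))):
    hsv=cv2.cvtColor(im["pixels"],cv2.COLOR_BGR2HSV)
    m=((hsv[...,0]<18)|(hsv[...,0]>172))&(hsv[...,1]>110)&(hsv[...,2]>90)
    mm=np.zeros_like(m);mm[r[1]:r[3],r[0]:r[2]]=m[r[1]:r[3],r[0]:r[2]]
    _,_,st,ce=cv2.connectedComponentsWithStats(mm.astype(np.uint8))
    for s,c in list(zip(st,ce))[1:]: print(n,s[4],c.round(1),onz(im,c,9).round(1),onz(im,c,104).round(1))
E
```

```text
top 24 [249.3 235.1] [531.5 145.7   9. ] [523.2 131.  104. ]
top 26 [283.7 237.8] [524.8  54.1   9. ] [517.   46.3 104. ]
top 27 [301.6 251.4] [488.9   6.1   9. ] [483.8   1.8 104. ]
top 24 [291.8 253. ] [484.7  32.    9. ] [479.9  25.8 104. ]
side 39 [337.8 286.3] [488.8   2.2   9. ] [471.4  77.2 104. ]
side 42 [337.2 296.5] [484.1  27.9   9. ] [467.3  99.6 104. ]
side 43 [315.3 301.4] [523.6  50.    9. ] [501.8 118.9 104. ]
side 46 [302.6 303.3] [546.7  60.4   9. ] [522. 128. 104.]
```

View pics/topz.png

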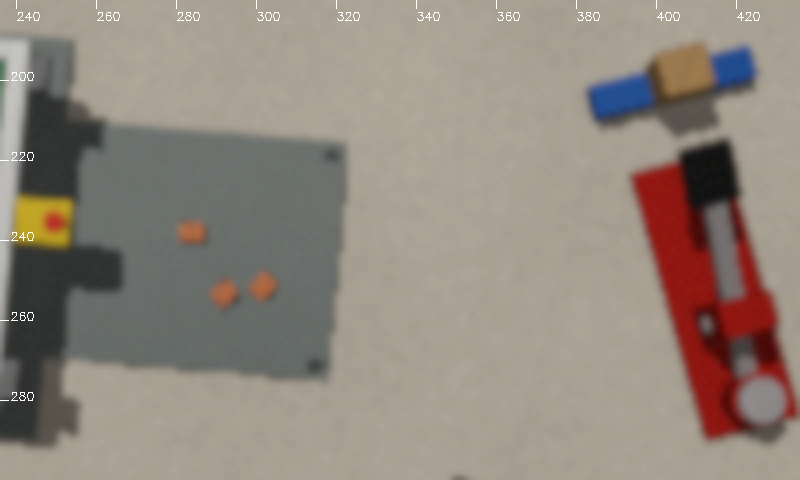

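View pics/sidez.png

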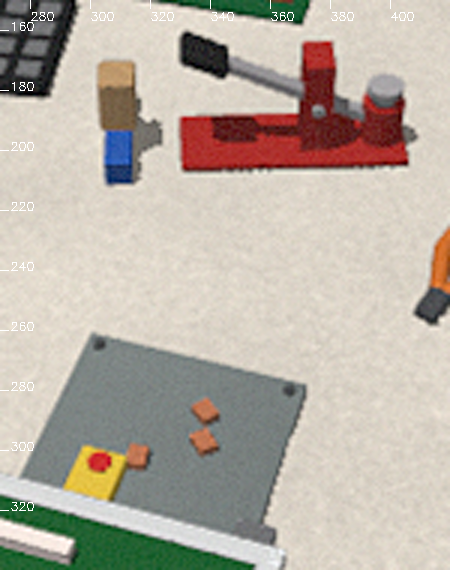

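The crops show everything clearly. The tongue's end corners are at (321.9,215.6) and (317.4,275) in the top view, and (300.7,260.7) and (371.3,277.7) in the side view. I'll triangulate next.

```bash
cat >> h.py <<'E'
def tri(p,a,q,b):
    c1,d1=ray(p,a);c2,d2=ray(q,b);d1/=np.linalg.norm(d1);d2/=np.linalg.norm(d2)
    s=np.linalg.lstsq(np.c_[d1,-d2],c2-c1,rcond=None)[0]
    A=c1+s[0]*d1;B=c2+s[1]*d2
    return (A+B)/2,np.linalg.norm(A-B)
E
python3 - <<'E'
from h import *
import pickle; p,q=pickle.load(open("pq.pkl","rb"))
T=lambda X,Y:((X+.5)/4-.5+236,(Y+.5)/4-.5+180)
S=lambda X,Y:((X+.5)/3-.5+270,(Y+.5)/3-.5+150)
def two(n,a,b,z):
    t,e=tri(p,a,q,b); print(n,"tri",t.round(1),"gap",e.round(1),"top",onz(p,a,z).round(1)[:2],"side",onz(q,b,z).round(1)[:2])
two("c+",T(345,144),S(93,333),5);two("c-",T(327,381),S(305,384),5)
two("dot",T(55,222),S(99,462),104)
two("saddle",T(761,399),S(385,85),60)
two("pad",T(708,173),S(203,53),99)
two("tower",T(750,313),S(318,47),92)
two("grip",T(685,68),S(116,66),72)
for n,a,z in(("e1",T(594,104),24),("e2",T(753,63),24),("plateTL",T(633,174),8),("plateBL",T(707,438),8),("plateBR",T(797,417),8),("L+",T(104,124),5),("L-",T(66,360),5)): print(n,onz(p,a,z).round(1))
for n,a,z in(("s fl",S(183,170),0),("s fr",S(407,165),0),("grip",S(116,66),72)): print(n,onz(q,a,z).round(1))
E
```

```text
c+ tri [583.7 -47.5   9. ] gap 2.4 top [585.4 -47.2] side [583.8 -51. ]
c- tri [427.  -36.3   8.9] gap 0.4 top [427.2 -36.2] side [427.2 -39.6]
dot tri [522.1 130.4 106.3] gap 2.0 top [523.2 130.9] side [521.7 128.6]
saddle tri [ 416.3 -310.7   62.2] gap 2.2 top [ 417.4 -311.1] side [ 415.4 -313.7]
pad tri [ 555.6 -272.4   98.2] gap 1.7 top [ 556.4 -272.1] side [ 554.5 -271.4]
tower tri [ 469.4 -296.6  100.7] gap 1.2 top [ 470.3 -298.3] side [ 470.4 -308.4]
grip tri [ 623.9 -261.8   81.9] gap 2.1 top [ 626.6 -263.3] side [ 626.7 -274.3]
e1 [ 610.4 -211.5   24. ]
e2 [ 638.3 -316.5   24. ]
plateTL [ 565.9 -239.2    8. ]
plateBL [ 391.6 -286.3    8. ]
plateBR [ 405.7 -345.4    8. ]
L+ [598.1 114.6   5. ]
L- [440.  137.1   5. ]
s fl [ 564.5 -243.6    0. ]
s fr [ 388.9 -291.     0. ]
grip [ 626.7 -274.3   72. ]
```

Call:
drive_tool:
  commands: "0.3 0.15 0 0 0 0 100;0.3 0.15 0 0 0 0 100;0.3 0.15 0 0 0 0 100;0.3 0.15 0 0 0 0 100;0.3 0.15 0 0 0 0 100;0.3 0.15 0 0 0 0 100;0.3 0.15 0 0 0 0 100;0.3 0.15 0 0 0 0 100;0.3 0.15 0 0 0 0 100;0.3 0.15 0 0 0 0 100;0.3 0.15 0 0 0 0 100;0.3 0.15 0 0 0 0 100;0.3 0.15 0 0 0 0 100;0.3 0.15 0 0 0 0 100;0.3 0.15 0 0 0 0 100;0.3 0.15 0 0 0 0 100;0.1 0.04 -0.3 0 0 0 100;0 0 -0.3 0 0 0 100;0 0 0 0 0 0 100"
  force: 40

```text
time_s: 3.08
eef_pos: [624.3, -261.2, 159.0]
ee_rot: [-0.004, 0.991, 0.131, -0.004]
force: [-0.7, -0.0, -1.4]
grip_width: 1.001
grip_force: 0.0
```

Call:
drive_tool:
  commands: "0 0 -0.3 0 0 0 100;0 0 -0.3 0 0 0 100;0 0 -0.3 0 0 0 100;0 0 -0.2 0 0 0 100;0 0 -0.06 0 0 0 100;0 0 0 0 0 0 100;0 0 0 0 0 0 100"

```text
time_s: 3.67
eef_pos: [626.6, -263.9, 52.0]
ee_rot: [0.001, 0.991, 0.13, 0.001]
force: [0.5, -0.2, -0.5]
grip_width: 0.999
grip_force: 0.0
```

```bash
python3 - <<'E'
from h import *
s=sense();print(s["eef_pos"],s["force"])
q=capture("side");c=q["pixels"][120:270,240:440]
cv2.imwrite("pics/grasp1.png",cv2.resize(c,None,fx=3,fy=3,interpolation=cv2.INTER_CUBIC))
E
```

```text
[ 626.56242079 -263.88083758   51.98627477] [ 0.45714922 -0.15090948 -0.49127542]
```

View pics/grasp1.png

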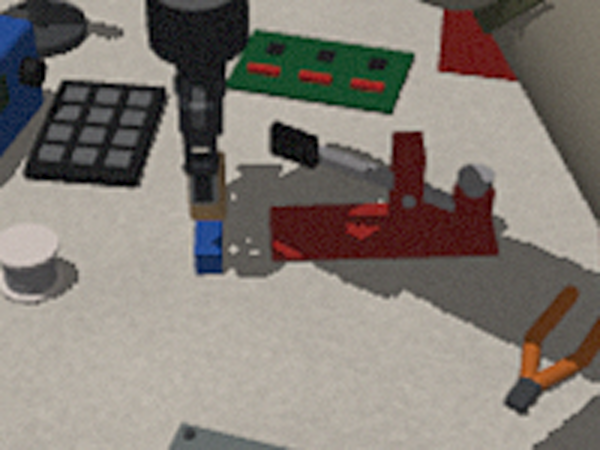

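The side view shows the near finger at crop (203,185), in front of the wooden grip at (208,185), so they line up within about 3 mm. I'll close the gripper and lift.

Call:
drive_tool:
  commands: "-0.02 0 0 0 0 0 100;0 0 0 0 0 0 30;0 0 0 0 0 0 30;0 0 0 0 0 0 30;0 0 0 0 0 0 30;0 0 0 0 0 0 30;0 0 0 0 0 0 30;0 0 0 0 0 0 30;0 0 0.2 0 0 0 30;0 0 0.3 0 0 0 30;0 0 0 0 0 0 30;0 0 0 0 0 0 30"
  force: 50

```text
time_s: 4.72
eef_pos: [624.2, -263.3, 100.8]
ee_rot: [0.001, 0.991, 0.131, 0.001]
force: [0.9, 0.3, -2.2]
grip_width: 0.385
grip_force: 50.9
```

Call:
drive_tool:
  commands: "-0.095 0.288 0 0 0 0.1313 30;-0.095 0.288 0 0 0 0.1313 30;-0.095 0.288 0 0 0 0.1313 30;-0.095 0.288 0 0 0 0.1313 30;-0.095 0.288 0 0 0 0.1313 30;-0.095 0.288 0 0 0 0.1313 30;-0.095 0.288 0 0 0 0.1313 30;-0.095 0.288 0 0 0 0.1313 30;-0.095 0.288 0 0 0 0.1313 30;-0.095 0.288 0 0 0 0.1313 30;-0.095 0.288 0 0 0 0.1313 30;-0.095 0.288 0 0 0 0.1313 30;0 0 0 0 0 0 30;0 0 0 0 0 0 30;0 0 0 0 0 0 30"

```text
time_s: 5.97
eef_pos: [509.6, 82.2, 99.0]
ee_rot: [-0.0, 0.732, 0.681, -0.001]
force: [0.7, 0.1, -2.2]
grip_width: 0.386
grip_force: 50.9
```

```bash
python3 - <<'E'
from h import *
q=capture("side");p=capture("top")
a=cv2.resize(q["pixels"][220:370,240:400],None,fx=2.5,fy=2.5,interpolation=cv2.INTER_CUBIC)
b=cv2.resize(p["pixels"][180:330,210:370],None,fx=2.5,fy=2.5,interpolation=cv2.INTER_CUBIC)
cv2.imwrite("pics/sw1.png",np.hstack([a,b]))
E
```

```text
(no output)
```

View pics/sw1.png

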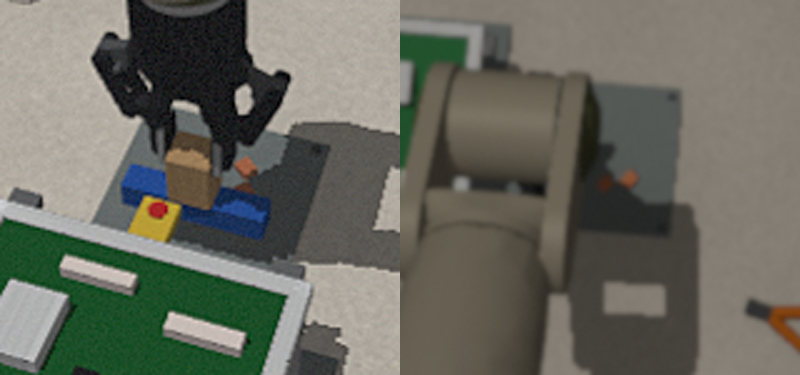

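The blade hangs above the tongue, between the yellow pad and the chips, lined up with the stand. I'll lower it now.

Call:
drive_tool:
  commands: "0 0 -0.2 0 0 0 30;0 0 -0.2 0 0 0 30;0 0 -0.02 0 0 0 30;0 0 0 0 0 0 30;0 0 0 0 0 0 30"

```text
time_s: 6.48
eef_pos: [510.1, 81.9, 58.1]
ee_rot: [-0.0, 0.732, 0.681, -0.0]
force: [0.4, -1.3, -1.3]
grip_width: 0.384
grip_force: 50.9
```

Call:
drive_tool:
  commands: "-0.011 -0.15 0 0 0 0 30;-0.011 -0.15 0 0 0 0 30;-0.011 -0.15 0 0 0 0 30;-0.011 -0.15 0 0 0 0 30;-0.011 -0.15 0 0 0 0 30;-0.011 -0.15 0 0 0 0 30;-0.011 -0.15 0 0 0 0 30;-0.011 -0.15 0 0 0 0 30;-0.011 -0.15 0 0 0 0 30;-0.011 -0.15 0 0 0 0 30;-0.01 -0.13 0 0 0 0 30;0 0 0 0 0 0 30"

```text
time_s: 7.48
eef_pos: [498.2, -82.7, 58.6]
ee_rot: [0.001, 0.733, 0.68, 0.0]
force: [-1.4, -0.1, -1.2]
grip_width: 0.386
grip_force: 50.9
```

```bash
python3 - <<'E'
from h import *
q=capture("side")
a=cv2.resize(q["pixels"][200:350,240:400],None,fx=3,fy=3,interpolation=cv2.INTER_CUBIC)
cv2.imwrite("pics/sw2.png",a)
E
```

```text
(no output)
```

View pics/sw2.png

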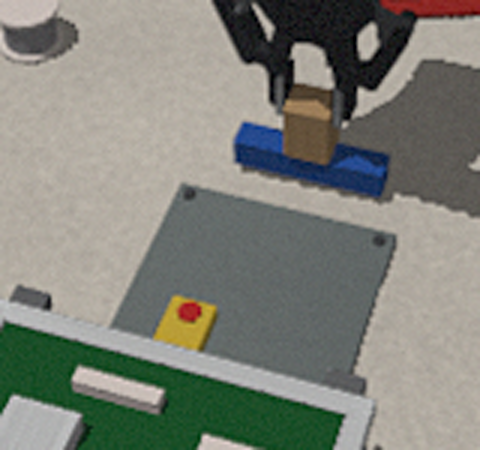

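The plate is clear, with the blade just past its edge. I'll lower it slightly and push the chips on, clear of the plate.

Call:
drive_tool:
  commands: "0 0 -0.04 0 0 0 30;-0.008 -0.11 0 0 0 0 30;-0.008 -0.11 0 0 0 0 30;-0.008 -0.11 0 0 0 0 30;0 0 0 0 0 0 30;0.01 0.08 0 0 0 0 30;0 0 0.3 0 0 0 30;0 0 0.3 0 0 0 30;0.3 -0.1 0 0 0 0 30;0.3 -0.1 0 0 0 0 30;0.3 -0.1 0 0 0 0 30;0.3 -0.2 0 0 0 0 30;0.1 -0.16 0 0 0 0 30;0 0 0 0 0 0 30;0 0 0 0 0 0 30"

```text
time_s: 8.78
eef_pos: [626.4, -170.9, 113.0]
ee_rot: [-0.001, 0.732, 0.681, -0.0]
force: [-0.5, 0.3, -1.5]
grip_width: 0.384
grip_force: 51.1
```

```bash
python3 - <<'E'
from h import *
for n in("top","side"):
    im=capture(n)
    hsv=cv2.cvtColor(im["pixels"],cv2.COLOR_BGR2HSV)
    m=((hsv[...,0]<18)|(hsv[...,0]>172))&(hsv[...,1]>90)&(hsv[...,2]>60)
    _,_,st,ce=cv2.connectedComponentsWithStats(m.astype(np.uint8))
    for s,c in list(zip(st,ce))[1:]:
        w=onz(im,c,4)
        if 8<s[4]<90 and 350<w[0]<700 and -280<w[1]<150: print(n,s[4],c.round(1),w.round(1),cv2.mean(im["pixels"][int(c[1])-1:int(c[1])+2,int(c[0])-1:int(c[0])+2])[:3])
E
```

```text
top 24 [249.3 235.1] [531.9 146.5   4. ] (32.77777777777778, 53.44444444444444, 148.0)
side 46 [302.6 303.3] [548.   56.9   4. ] (40.0, 39.888888888888886, 173.33333333333331)
```

Call:
drive_tool:
  commands: "0 0 -0.3 0 0 0 30;0 0 -0.2 0 0 0 30;0 0 -0.09 0 0 0 30;0 0 0 0 0 0 30;0 0 0 0 0 0 30"

```text
time_s: 9.3
eef_pos: [626.6, -171.1, 55.7]
ee_rot: [0.0, 0.732, 0.682, 0.0]
force: [-0.0, 0.5, -1.3]
grip_width: 0.383
grip_force: 51.1
```

```bash
python3 - <<'E'
from h import *
for n in("top","side"):
    im=capture(n)
    for b in boxes_of(im,"chip1")[:5]: print(n,b["confidence"],np.round(b["position"]),onz(im,b["position"],4).round())
    if n=="side": cv2.imwrite("pics/sw3.png",cv2.resize(im["pixels"][120:320,220:420],None,fx=2.9,fy=2.9,interpolation=cv2.INTER_CUBIC))
E
```

```text
side 0.59 [343. 236.] [ 511. -148.    4.]
```

View pics/sw3.png

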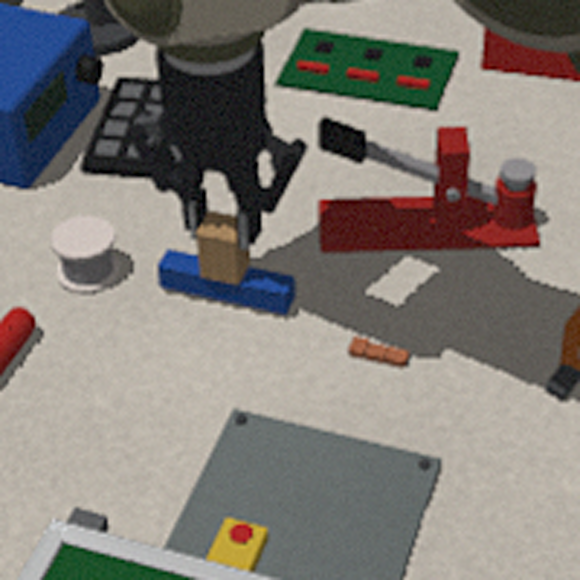

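All three chips lie in a row on the bench at crop (380,350), about 100 mm off the plate. I'll set the scraper down and release it.

Call:
drive_tool:
  commands: "0 0 -0.035 0 0 0 30;0 0 0 0 0 0 30;0 0 0 0 0 0 30;0 0 -0.005 0 0 0 30;0 0 0 0 0 0 38;0 0 0 0 0 0 42;0 0 0 0 0 0 60;0 0 0 0 0 0 100;0 0 0 0 0 0 100;0 0 0 0 0 0 100;0 0 0.3 0 0 0 100;0 0 0.3 0 0 0 100;0 0 0.4 0 0 0 100;0 0 0.4 0 0 0 100;0 0 0 0 0 0 100"

```text
time_s: 10.75
eef_pos: [629.0, -172.6, 199.9]
ee_rot: [0.007, 0.732, 0.681, 0.003]
force: [0.8, -0.4, 1.6]
grip_width: 1.004
grip_force: 0.0
```

Call:
drive_tool:
  commands: "-0.087 -0.07 0 0 0 0.1353 100;-0.087 -0.07 0 0 0 0.1353 100;-0.087 -0.07 0 0 0 0.1353 100;-0.087 -0.07 0 0 0 0.1353 100;-0.087 -0.07 0 0 0 0.1353 100;-0.087 -0.07 0 0 0 0.1353 100;-0.087 -0.07 0 0 0 0.1353 100;-0.087 -0.07 0 0 0 0.1353 100;-0.087 -0.07 0 0 0 0.1353 100;-0.087 -0.07 0 0 0 0.1353 100;-0.087 -0.07 0 0 0 0.1353 100;-0.087 -0.07 0 0 0 0.1353 100;-0.087 -0.07 0 0 0 0.1353 100;-0.087 -0.07 0 0 0 0.1353 100;-0.087 -0.07 0 0 0 0.1353 100;-0.087 -0.07 0 0 0 0.1353 100;-0.087 -0.07 0 0 0 0.1353 100;-0.087 -0.07 0 0 0 0.1353 100;0 0 0 0 0 0 100;0 0 0 0 0 0 100"

```text
time_s: 12.42
eef_pos: [469.9, -297.6, 190.8]
ee_rot: [0.0, -0.133, 0.991, -0.0]
force: [0.2, -0.4, -0.5]
grip_width: 0.998
grip_force: 0.0
```

```bash
python3 - <<'E'
from h import *
s=sense();print(s["eef_pos"],s["joints"]);M=R.from_quat(s["ee_rot"],scalar_first=True).as_matrix();print(np.degrees(np.arctan2(M[1,0],M[0,0])),M[2])
E
```

```text
[ 469.86434522 -297.60091334  190.81890692] [-7.75353335e-01  4.09172042e-01  1.45517690e+00  2.06149806e-04
  1.27705643e+00 -2.61254993e+00]
-164.73980719224343 [-2.64871944e-04 -6.20762817e-05 -9.99999963e-01]
```

Call:
drive_tool:
  commands: "0 0.01 -0.3 0 0 0 100;0 0 -0.3 0 0 0 100;0 0 -0.3 0 0 0 100;0 0 -0.2 0 0 0 100;0 0 0 0 0 0 100;0 0 0 0 0 0 100;0 0 0 0 0 0 25;0 0 0 0 0 0 25;0 0 0 0 0 0 25;0 0 0 0 0 0 25;0 0 0 0 0 0 25;0 0 0 0 0 0 25;0 0 0 0 0 0 25;0 0 0 0 0 0 25"
  force: 80

```text
time_s: 13.58
eef_pos: [470.5, -297.6, 82.4]
ee_rot: [0.001, -0.135, 0.991, -0.002]
force: [0.1, -1.9, 6.6]
grip_width: 0.386
grip_force: 78.8
```

Call:
drive_tool:
  commands: "0 0 0.2 0 0 0 25;0 0 0.3 0 0 0 25;0 0 0.3 0 0 0 25;0 0 0.1 0 0 0 25;0 0 0 0 0 0 25;0 0 0 0 0 0 25;0 0 0 0 0 0 25"

```text
time_s: 14.17
eef_pos: [469.0, -295.7, 168.4]
ee_rot: [-0.001, -0.135, 0.991, 0.002]
force: [0.1, 0.0, -7.4]
grip_width: 0.376
grip_force: 81.4
```

```bash
python3 - <<'E'
from h import *
p=capture("side");print(sense()["eef_pos"],sense()["force"],sense()["grip_force"])
cv2.imwrite("pics/lift.png",cv2.resize(p["pixels"][60:290,220:480],None,fx=2.4,fy=2.4,interpolation=cv2.INTER_CUBIC))
E
```

```text
[ 469.11075572 -295.83141341  168.48783356] [ 0.30262256 -0.23893602 -6.7292917 ] 81.40703005716205
```

View pics/lift.png

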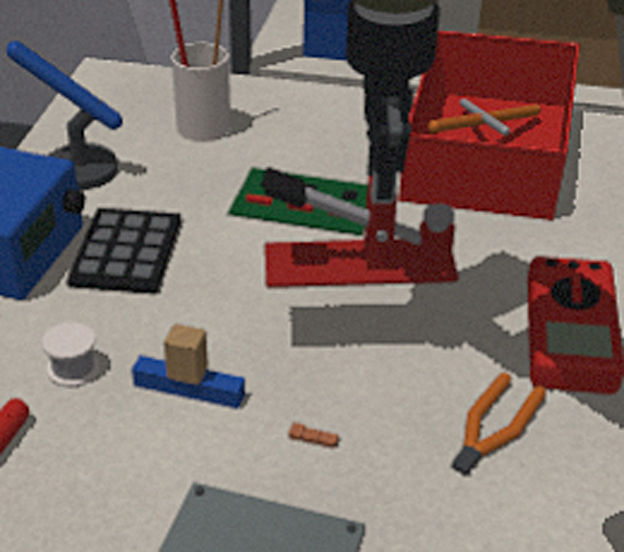

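The jack hangs level in the gripper and the scraper stands upright. Next I'll carry and turn the jack.

Call:
drive_tool:
  commands: "0.025 0.179 0 0 0 -0.1353 25;0.025 0.179 0 0 0 -0.1353 25;0.025 0.179 0 0 0 -0.1353 25;0.025 0.179 0 0 0 -0.1353 25;0.025 0.179 0 0 0 -0.1353 25;0.025 0.179 0 0 0 -0.1353 25;0.025 0.179 0 0 0 -0.1353 25;0.025 0.179 0 0 0 -0.1353 25;0.025 0.179 0 0 0 -0.1353 25;0.025 0.179 0 0 0 -0.1353 25;0.025 0.179 0 0 0 -0.1353 25;0.025 0.179 0 0 0 -0.1353 25;0.025 0.179 0 0 0 -0.1353 25;0.025 0.179 0 0 0 -0.1353 25;0.025 0.179 0 0 0 -0.1353 25;0.025 0.179 0 0 0 -0.1353 25;0.025 0.179 0 0 0 -0.1353 25;0.025 0.179 0 0 0 -0.1353 25;0 0 0 0 0 0 25;0 0 0 0 0 0 25"

```text
time_s: 15.88
eef_pos: [514.3, 26.3, 169.5]
ee_rot: [-0.001, 0.731, 0.682, -0.001]
force: [-0.2, -0.8, -7.0]
grip_width: 0.38
grip_force: 81.5
```

Call:
drive_tool:
  commands: "0 0 -0.3 0 0 0 25;0 0 -0.3 0 0 0 25;0 0 0 0 0 0 25;0 0 0 0 0 0 25;0 0 0 0 0 0 25"

```text
time_s: 16.3
eef_pos: [515.7, 25.1, 112.1]
ee_rot: [0.001, 0.732, 0.681, 0.0]
force: [0.6, 0.3, -6.1]
grip_width: 0.381
grip_force: 82.9
```

```bash
python3 - <<'E'
from h import *
s=sense();print(s["eef_pos"],s["force"]);M=R.from_quat(s["ee_rot"],scalar_first=True).as_matrix();print(np.degrees(np.arctan2(M[1,0],M[0,0])),M[2])
p=capture("side");q=capture("top")
for n,im in(("side",p),("top",q)):
  for t in("saddle_top","handle_pad","lift_pad"):
    for b in boxes_of(im,t)[:2]: print(n,t,b["confidence"],np.round(b["position"],1))
u=s["eef_pos"];a=np.radians(85.8);d=np.array([np.cos(a),np.sin(a),0]);base=u-[0,0,82.4]
print("pred saddle px",proj(p,base+55*d+[0,0,60]),"pad",proj(p,base-87*d+[0,0,99]))
cv2.imwrite("pics/pre.png",np.hstack([cv2.resize(p["pixels"][200:340,250:390],None,fx=4,fy=4,interpolation=cv2.INTER_CUBIC)]))
E
```

```text
[515.65341644  25.0822288  112.10342014] [ 0.61490597  0.33868119 -6.05545875]
85.90783944107577 [-3.33921489e-04  1.82311427e-03 -9.99998282e-01]
side saddle_top 0.57 [312.7 288.7]
side handle_pad 0.57 [320.  277.9]
side lift_pad 0.64 [304.3 307. ]
top handle_pad 0.69 [328.8 240.5]
top handle_pad 0.44 [375.2 304.7]
pred saddle px [311.61677521 287.56954685] pad [335.25730043 220.96372494]
```

View pics/pre.png

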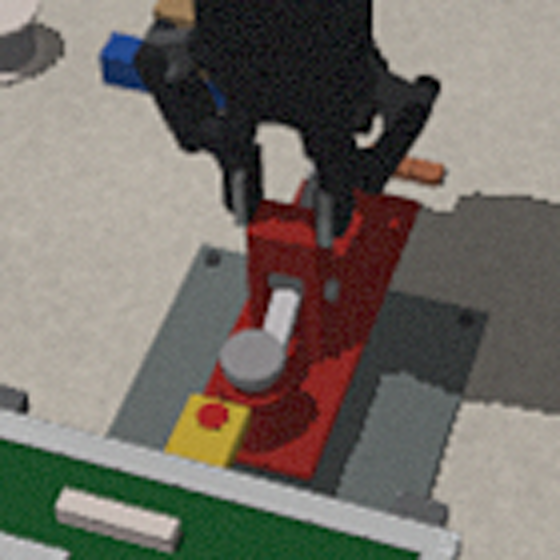

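```bash
python3 - <<'E'
from h import *
p=capture("side")
for z in(87.5,89.5): print(onz(p,((253+.5)/4-.5+250,(358+.5)/4-.5+200),z).round(1))
print(onz(p,((213+.5)/4-.5+250,(416+.5)/4-.5+200),104).round(1))
E
```

```text
[517.   81.2  87.5]
[516.6  82.7  89.5]
[521.3 128.5 104. ]
```

The saddle is at crop (253,358) and the red dot at (213,416), so it needs to go about (3.5, 48.5) mm. I'll lower to ~12 mm clearance and slide it in.

Call:
drive_tool:
  commands: "0 0 -0.17 0 0 0 25;0 0 0 0 0 0 25;0 0 0 0 0 0 25;0 0 0 0 0 0 25"

```text
time_s: 17.08
eef_pos: [515.1, 25.7, 94.3]
ee_rot: [0.0, 0.732, 0.681, 0.0]
force: [0.5, -0.1, -7.0]
grip_width: 0.379
grip_force: 82.9
```

Call:
drive_tool:
  commands: "0.006 0.08 0 0 0 0 25;0.006 0.08 0 0 0 0 25;0.006 0.08 0 0 0 0 25;0.006 0.08 0 0 0 0 25;0.006 0.08 0 0 0 0 25;0.008 0.08 0 0 0 0 25;0 0 0 0 0 0 25;0 0 -0.03 0 0 0 25;0 0 0 0 0 0 25;0 0 0 0 0 0 25"

```text
time_s: 17.92
eef_pos: [518.5, 73.4, 90.5]
ee_rot: [-0.0, 0.732, 0.681, -0.0]
force: [-1.1, -0.4, -5.8]
grip_width: 0.38
grip_force: 82.9
```

```bash
python3 - <<'E'
from h import *
p=capture("side");cv2.imwrite("pics/in.png",cv2.resize(p["pixels"][215:355,230:390],None,fx=4,fy=4,interpolation=cv2.INTER_CUBIC))
E
```

```text
(no output)
```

View pics/in.png

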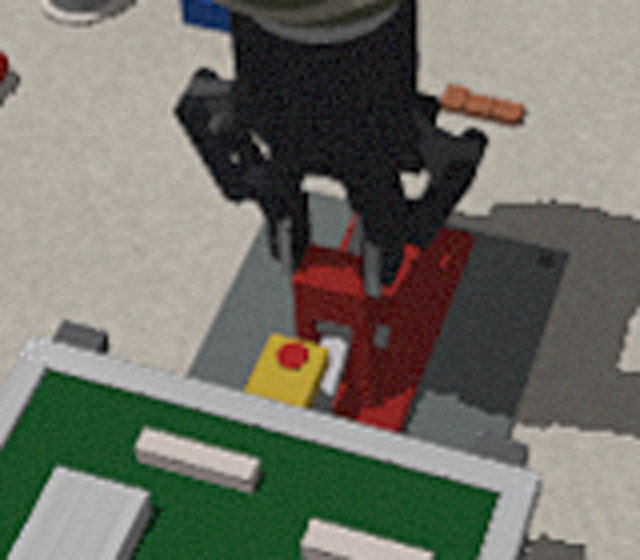

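The saddle is under the yellow pad, the plate is clear and the frame hasn't moved. I'll lower the jack onto the plate.

Call:
drive_tool:
  commands: "0 0.005 -0.03 0 0 0 25;0 0 0 0 0 0 25;0 0 0 0 0 0 25;0 0 -0.01 0 0 0 25;0 0 0 0 0 0 25"

```text
time_s: 18.38
eef_pos: [518.7, 74.1, 87.5]
ee_rot: [0.0, 0.732, 0.681, 0.0]
force: [-3.7, -0.4, 3.5]
grip_width: 0.375
grip_force: 84.3
```

Call:
drive_tool:
  commands: "0 0 0 0 0 0 40;0 0 0 0 0 0 46;0 0 0 0 0 0 60;0 0 0 0 0 0 90;0 0 0 0 0 0 100;0 0 0 0 0 0 100;0 0 0.2 0 0 0 100;0 0 0.3 0 0 0 100;0 0 0.3 0 0 0 100;0 0 0.3 0 0 0 100;0 -0.3 0 0 0 0 0;0 -0.3 0 0 0 0 0;0 -0.3 0 0 0 0 0;0 -0.3 0 0 0 0 0;0 -0.3 0 0 0 0 0;0 -0.3 0 0 0 0 0;0 0 0 0 0 0 0;0 0 0 0 0 0 0"

```text
time_s: 19.88
eef_pos: [518.6, -106.9, 196.7]
ee_rot: [-0.0, 0.733, 0.68, 0.0]
force: [0.3, 0.0, 0.5]
grip_width: 0.002
grip_force: 0.0
```

```bash
python3 - <<'E'
from h import *
p=capture("side");q=capture("top");print(sense()["eef_pos"])
cv2.imwrite("pics/rel.png",np.hstack([cv2.resize(p["pixels"][225:345,250:350],None,fx=4,fy=4,interpolation=cv2.INTER_CUBIC),cv2.resize(q["pixels"][180:300,230:330],None,fx=4,fy=4,interpolation=cv2.INTER_CUBIC)]))
E
```

```text
[ 518.6604223  -105.24340091  196.78520118]
```

View pics/rel.png

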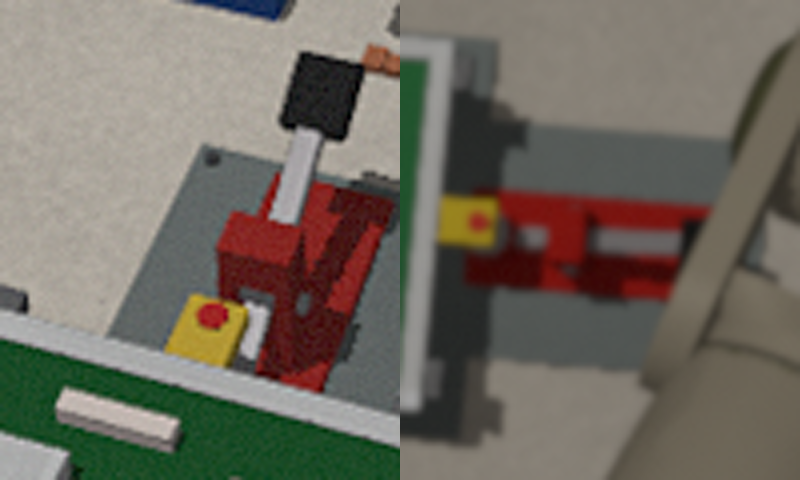

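```bash
python3 - <<'E'
from h import *
p=capture("side");q=capture("top")
S=lambda X,Y:((X+.5)/4-.5+250,(Y+.5)/4-.5+225)
T=lambda X,Y:((X-400+.5)/4-.5+230,(Y+.5)/4-.5+180)
for n,im,uv,z in(("tower s",p,S(263,237),97),("tower t",q,T(567,230),97),("dot s",p,S(212,315),104),("dot t",q,T(479,221),104),("lever t",q,T(640,243),85),("saddle R edge t",q,T(508,232),65),("lever@saddle t",q,T(533,237),68),("pad s",p,S(325,92),104),("lever s",p,S(300,170),85),("padtip t",q,T(498,222),104)):
    w=onz(im,uv,z);d=w[:2]-[516.1,96.1];print(n,w.round(1),"stand",round(d[0]*.9973-d[1]*.073,1),round(d[0]*.073+d[1]*.9973,1))
x,y=516.1,96.1
a=np.array([.9973,-.073]);b=np.array([.073,.9973])
def pj(im,xs,ys,z): return proj(im,[*(np.array([x,y])+xs*a+ys*b),z]).round(1)
# red block corners from colour, in top view
hsv=cv2.cvtColor(q["pixels"],cv2.COLOR_BGR2HSV)
for v in(60,80,100,120):
    m=((hsv[...,0]<8)|(hsv[...,0]>172))&(hsv[...,1]>150)&(hsv[...,2]>v); 
    print(v,[(c,np.where(m[215:260,c])[0][[0,-1]]+215) for c in(254,260,266,270,274,280,290) if m[215:260,c].any()])
E
```

```text
tower s [513.5  75.7  97. ] stand -1.1 -20.5
tower t [519.2  77.3  97. ] stand 4.4 -18.5
dot s [521.9 128.1 104. ] stand 3.5 32.3
dot t [523.8 131.  104. ] stand 5.2 35.3
lever t [512.3  32.8  85. ] stand 0.8 -63.4
saddle R edge t [520.3 118.4  65. ] stand 2.6 22.5
lever@saddle t [517. 102.  68.] stand 0.5 5.9
pad s [506.2 -12.3 104. ] stand -1.9 -108.9
lever s [510.   22.7  85. ] stand -0.7 -73.7
padtip t [523.3 119.2 104. ] stand 5.5 23.6
60 [(254, array([227, 228])), (260, array([228, 236])), (266, array([229, 251])), (270, array([229, 252])), (274, array([230, 252])), (280, array([230, 236])), (290, array([231, 253]))]
80 [(254, array([228, 228])), (260, array([228, 236])), (266, array([229, 251])), (270, array([229, 252])), (274, array([230, 245])), (280, array([230, 236])), (290, array([231, 253]))]
100 [(260, array([228, 236])), (266, array([229, 251])), (270, array([229, 252])), (274, array([230, 244])), (280, array([230, 235])), (290, array([231, 253]))]
120 [(260, array([230, 232])), (266, array([233, 235])), (270, array([232, 243])), (290, array([233, 234]))]
```

The jack stands flat with its handle up. Its centreline is about 4 mm from the red dot in x and 2 mm in y, within the 12 mm limit. I'll move the closed fingers above the handle pad.

Call:
drive_tool:
  commands: "-0.03 0.2 0 0 0 0 0;-0.03 0.2 0 0 0 0 0;-0.03 0.2 0 0 0 0 0;-0.03 0.2 0 0 0 0 0;0 0.12 0 0 0 0 0;0 0 -0.3 0 0 0 0;0 0 -0.3 0 0 0 0;0 0 0 0 0 0 0;0 0 0 0 0 0 0"

```text
time_s: 20.83
eef_pos: [506.4, -13.4, 136.6]
ee_rot: [-0.001, 0.732, 0.682, -0.001]
force: [0.1, -0.7, 0.3]
grip_width: 0.002
grip_force: 0.0
```

```bash
python3 - <<'E'
from h import *
print(tips_ahead() if callable(tips_ahead) else tips_ahead, sense()["eef_pos"],sense()["force"])
E
```

```text
17.0 [506.39352483 -13.43676438 136.60869941] [ 0.10428368 -0.70271966  0.27578307]
```

Call:
drive_tool:
  commands: "0 0 -0.1 0 0 0 0;0 0 -0.06 0 0 0 0;-0.001 -0.02 -0.05 0 0 0 0;-0.001 -0.02 -0.05 0 0 0 0;-0.002 -0.02 -0.05 0 0 0 0;-0.001 -0.02 -0.05 0 0 0 0;-0.001 -0.015 -0.05 0 0 0 0;-0.001 -0.01 -0.05 0 0 0 0;0 0 0 0 0 0 0;0 0 0 0 0 0 0"

```text
time_s: 21.67
eef_pos: [505.9, -24.3, 90.7]
ee_rot: [-0.0, 0.732, 0.681, -0.0]
force: [-0.6, -0.2, 1.8]
grip_width: -0.003
grip_force: 0.8
```

Call:
drive_tool:
  commands: "0 -0.007 -0.05 0 0 0 0;0 -0.005 -0.05 0 0 0 0;0 -0.004 -0.05 0 0 0 0;0 -0.003 -0.05 0 0 0 0;0 0 -0.04 0 0 0 0;0 0 0 0 0 0 0;0 0 0 0 0 0 0"

```text
time_s: 22.25
eef_pos: [506.4, -26.8, 66.9]
ee_rot: [0.001, 0.732, 0.681, 0.0]
force: [-0.8, -2.4, 5.6]
grip_width: -0.0
grip_force: 3.0
```

Call:
drive_tool:
  commands: "0 0 -0.03 0 0 0 0;0 0 0 0 0 0 0;0 0 -0.02 0 0 0 0;0 0 0 0 0 0 0;0 0 0 0 0 0 0;0 0 0 0 0 0 0"

```text
time_s: 22.75
eef_pos: [506.5, -26.9, 62.1]
ee_rot: [0.001, 0.732, 0.681, 0.0]
force: [-0.8, -3.7, 6.3]
grip_width: -0.003
grip_force: 3.1
```

Call:
drive_tool:
  commands: "0 0 -0.02 0 0 0 0;0 0 0 0 0 0 0;0 0 -0.02 0 0 0 0;0 0 0 0 0 0 0;0 0 0 0 0 0 0"

```text
time_s: 23.17
eef_pos: [506.5, -27.0, 58.1]
ee_rot: [0.001, 0.732, 0.681, 0.0]
force: [0.2, -4.9, 6.4]
grip_width: -0.002
grip_force: 3.2
```

```bash
python3 - <<'E'
from h import *
p=capture("side");print(sense()["eef_pos"],sense()["force"])
cv2.imwrite("pics/press.png",cv2.resize(p["pixels"][215:355,230:390],None,fx=4,fy=4,interpolation=cv2.INTER_CUBIC))
E
```

```text
[506.52612518 -26.9974494   58.09328079] [-1.07504089 -4.54302727  5.95525306]
```

I've gone over the limit of 10 pictures viewed (12 so far), so I'll view no more and work from numbers instead.

```bash
python3 - <<'E'
from h import *
p=capture("side");q=capture("top")
old=cv2.imread("pics/rel.png")
def dot(im,r):
    hsv=cv2.cvtColor(im,cv2.COLOR_BGR2HSV);x0,y0,x1,y1=r
    h=hsv[y0:y1,x0:x1];ym=(abs(h[...,0].astype(int)-26)<7)&(h[...,1]>140)&(h[...,2]>90)
    ys,xs=np.where(ym)
    return (xs.mean()+x0,ys.mean()+y0,len(xs)) if len(xs) else None
a=cv2.imread("pics/side0.png");b=cv2.imread("pics/top0.png")
print("yellow side before",dot(a,(280,270,330,330)),"now",dot(p["pixels"],(280,250,330,330)))
print("yellow top before",dot(b,(235,220,262,250)),"now",dot(q["pixels"],(235,220,262,250)))
for z in(104,114,124,130): print(z,proj(p,[522,128.5,z]).round(1),proj(q,[522,130,z]).round(1))
# tower red top in side: shift vs 'rel' by template match (tower top lit face)
t=old[195:275,205:315]; t=cv2.resize(t,None,fx=.25,fy=.25,interpolation=cv2.INTER_AREA)
m=cv2.matchTemplate(p["pixels"][255:320,285:350],t,cv2.TM_CCOEFF_NORMED);_,v,_,l=cv2.minMaxLoc(m);print("tower",v,l[0]+285,l[1]+255,"was",250+205/4,225+195/4)
for n,i in(("side",p),("top",q)):
  for k in("handle_pad","jack"):
    for bx in boxes_of(i,k)[:2]: print(n,k,bx["confidence"],np.round(bx["position"],1))
E
```

```text
yellow side before (np.float64(301.5736842105263), np.float64(308.22105263157897), 190) now (np.float64(301.1184834123223), np.float64(303.4170616113744), 211)
yellow top before (np.float64(245.84328358208955), np.float64(234.82089552238807), 134) now (np.float64(244.96503496503496), np.float64(234.27272727272728), 143)
104 [302.5 303.6] [249.7 235.6]
114 [302.2 300. ] [249.1 235.3]
124 [301.9 296.4] [248.5 234.9]
130 [301.7 294.2] [248.1 234.7]
tower 0.8183632493019104 303 274 was 301.25 273.75
side handle_pad 0.95 [323.5 269. ]
side jack 0.92 [330.1 289.2]
top handle_pad 0.43 [265.5 239.4]
top jack 0.79 [261.7 238.4]
```

```bash
python3 - <<'E'
from h import *
p=capture("side");im=p["pixels"]
a=np.array([.9973,-.073]);b=np.array([.073,.9973]);o=np.array([516.1,96.1])
P=lambda xs,ys,z:proj(p,[*(o+xs*a+ys*b),z]).round(1)
for th in(0,.2,.4,.5,.6):
    g=np.radians(29.4)-th; print(th,"pad centre",P(-1.3,-18-99.8*np.cos(g),55+99.8*np.sin(g)))
s=sense();print("tip",proj(p,s["eef_pos"]-[0,0,17]).round(1))
g=cv2.cvtColor(im,cv2.COLOR_BGR2HSV)
def code(h):
    H,S,V=map(int,h)
    if V<45: return '#'
    if S>140 and (H<10 or H>170): return 'R' if V>110 else 'r'
    if S>140 and 18<H<34: return 'Y'
    if S>120 and 35<H<90: return 'G'
    if S>90 and H<20: return 'o'
    return '.' if V>140 else (':' if V>90 else '+')
for y in range(246,318): print(y,''.join(code(g[y,x]) for x in range(286,360)))
E
```

```text
0 pad centre [329.9 249. ]
0.2 pad centre [331.3 252.6]
0.4 pad centre [332.  257.8]
0.5 pad centre [332.1 260.9]
0.6 pad centre [332.1 264.3]
tip [332.7 263.8]
246 ........................................:##+++#########++#####+:.......:::
247 ........................................:##+++#++######..:+#+::...........
248 ........................................:##+:++::+#####....::.............
249 ........................................:#++:+++:+#####...................
250 ........................................:#++:+#+:+#####...................
251 ........................................:#++:+++:+#####..................:
252 ........................................:#++:+#+:+#####:..............:+++
253 .......................................:+#++:+++:+######:............:+:::
254 .......................................:##++:+#+:+######+..........:++++::
255 .......................................+##++:+#+:+######+........:++:+:::+
256 ......................................:####+:+#+:+######:......:++::::::++
257 ......................................+####::+++:+######:.....:+++
[... 4048 characters left out ...]
...YYYYYYYYYYYYY+++++:++rrrrrrrrrrrrrrrrrrrr++++::::::::::::::::::::
310 ............YYYYYYYYYY+++++++rrrrrrrrrrrrrrrrrrrr++++:::::::::::::::::::::
311 ................YYYYYY++++++orrrrrrrrrrrrrrrrrrr++++::::::::::::::::::::::
312 ....................:+++++++rRRRrrrrrrrrrrrrrrrr++++::::::::::::::::::::::
313 ....................:::+++++RRRrorrrrrrrrrrrrrrr++++::::::::::::::::::::::
314 ........................:::oRRRrrrrrrrrrrrrrrrrr+++::::::::::::::::::::::+
315 :.............................:+rrrrrrrrrr+rrrr++++::::::::::::::::::::::+
316 GG+::..........................::::orrrrrrrRRRr+:::::::::::::::::::::::::+
317 GGGGGG:::..........................:::+orRRRRR+::::::::::::::::::::::::::+
```

```bash
python3 - <<'E'
from h import *
p=capture("side");q=capture("top")
a=np.array([.9973,-.073]);b=np.array([.073,.9973]);o=np.array([516.1,96.1])
P=lambda im,xs,ys,z:proj(im,[*(o+xs*a+ys*b),z]).round(1)
for th in(.3,.4,.5,.6):
    g=np.radians(29.4)-th; c=np.array([-18-99.8*np.cos(g),55+99.8*np.sin(g)]); t=.45-th; d=np.array([-np.cos(t),np.sin(t)])
    print(th,"inner L,R",*[P(p,-1.3+s,*(c-20*d)) for s in(17,-17)],"outer",*[P(p,-1.3+s,*(c+20*d)) for s in(17,-17)])
d=q["pixels"];g=cv2.cvtColor(d,cv2.COLOR_BGR2HSV)
for y in range(222,262,2): print(y,' '.join(f"{v:3d}" for v in g[y,262:330:2,2]))
E
```

```text
0.3 inner L,R [320.4 261.1] [336.9 265.1] outer [326.7 245.2] [342.9 248.9]
0.4 inner L,R [320.7 263.3] [337.1 267.2] outer [327.1 248.6] [343.1 252.3]
0.5 inner L,R [320.9 265.7] [337.2 269.7] outer [327.2 252.4] [343.1 256.1]
0.6 inner L,R [321.  268.5] [337.2 272.4] outer [327.2 256.6] [343.  260.3]
222  89  89  90  90  90  90  90  78  60  97 105 106 105  94  76 109 114 112 112 111 111 110 109 108 108 107 106 106 104 103 102 100  99  97
224  90  90  89  91  90  90  89  68  71 101 106 105 104  80  82 116 118 117 115 114 113 112 112 111 110 110 109 108 107 106 106 105 103 102
226  85  86  88  89  89  88  84  61  87 104 105 105  98  64  88 120 121 120 119 118 117 116 115 114 112 112 111 111 110 109 109 107 107 106
228 109 107 105 101  99  95  85  65  98 105 105 104  88  60 103 120 121 122 121 121 121 119 118 117 116 115 114 113 112 111 110 110 109 108
230 122 122 120 120 118 115  94  80 103 105 105 102  71  61 106 117 118 120 121 121 121 122 121 120 119 118 117 116 115 114 113 112 111 111
232 122 123 120 122 122 116  89  94 104 106 105  94  57  61 102 113 114 116 117 118 119 120 120 
[... 1303 characters left out ...]

252  52  52  75 109 110 109 109 100  87 111 112 111 108 105 101  95  86  79  72  66  66  69  73  75  78  81  83  85  87  88  90  85  87 105
254  74  68  75 109 113 112 111  91  81 110 112 111 110 106 104 101  97  96  94  88  79  71  68  67  69  71  74  76  79  82  84  77  93 105
256  87  86 100 118 117 115 110  75  80 110 111 110 110 108 105 102  97  96  95  95  94  92  89  83  74  68  65  67  70  73  75  75 100 105
258  86  88 112 121 121 120 106  65  91 107 107 107 106 106 106 104 101  99  97  95  94  94  96  97  96  93  86  75  66  65  64  79 104 105
260  86  91 118 122 122 120  94  64  91 100 102 102 104 105 105 105 106 104 103 100  97  95  96  97  98 100 101 100  94  86  74  91 104 105
```

Call:
drive_tool:
  commands: "0 -0.01 -0.03 0 0 0 0;0 -0.01 -0.03 0 0 0 0;0 0 0 0 0 0 0;0 0 -0.02 0 0 0 0;0 0 0 0 0 0 0;0 0 0 0 0 0 0"

```text
time_s: 24.17
eef_pos: [506.4, -27.8, 50.0]
ee_rot: [0.0, 0.732, 0.681, 0.001]
force: [0.4, 2.3, 6.5]
grip_width: -0.0
grip_force: 3.5
```

```bash
cat >> h.py <<'E'
def look():
    p=capture("side");g=cv2.cvtColor(p["pixels"],cv2.COLOR_BGR2HSV)
    h=g[280:312,292:314];m=((h[...,0]<10)|(h[...,0]>170))&(h[...,1]>140)&(h[...,2]>110)
    # dot: red blob inside the yellow pad
    ym=((abs(h[...,0].astype(int)-26)<8)&(h[...,1]>140)).astype(np.uint8)
    n,L,st,ce=cv2.connectedComponentsWithStats(m.astype(np.uint8))
    print("blobs",[(s[4],(c+[292,280]).round(1).tolist()) for s,c in list(zip(st,ce))[1:] if s[4]>10])
    def code(H,S,V):
        if V<45: return '#'
        if S>140 and (H<10 or H>170): return 'R' if V>110 else 'r'
        return '.' if V>140 else (':' if V>90 else '+')
    for y in range(246,276): print(y,''.join(code(*map(int,g[y,x])) for x in range(312,350)))
E
python3 -c "
from h import *
look();print(sense()['force'],sense()['wrist_torque'])"
```

```text
blobs [(np.int32(73), [309.3, 284.0]), (np.int32(37), [302.1, 296.9])]
246 .............:########################
247 ..............+#######################
248 ..............:###++#################+
249 ..............:##+++#########::+###+::
250 ..............:##+:+#+++#####:..:++:..
251 ..............:##+++#+:+#####:........
252 ..............:##+++#+++#####:........
253 ..............:##+:+#+:++####:........
254 ..............:##+:+#+:++####.........
255 ..............:##+:+#+:++####.........
256 ..............+##+:+#+:+#####+:.....:+
257 .............:###+:+#+:++#####+....:++
258 .............+###+:+#+:+######:...:++:
259 ............:####+:+#+:++#####:.:++++:
260 ............+####+:+#+:++#####::++::::
261 ...........:#####+++#+:++#####+:+:::::
262 ...........+#########+++#####+:::++:::
263 ..........:##################+::::+:+:
264 :::.......+#################++::::::++
265 :::::::..:##################+:::+::::+
266 :::::::::+####++++##########+:::::::::
267 :::::::::+###+:::::++######+:::::+:+::
268 ::::::::::r##::.:..:+#####++:::+::::++
269 :::::::RRRRR+:::::.:+#####+++::::::+::
270 ::::::RRRRRR..:.::::+#####++++++::::::
271 ::::::RRRRRR:.:.:.:++#+##+++++++++++:+
272 :::::RRRRRR:::::.::+rrrrr+++++++++++++
273 :::::RRRRR::::::.:++rrrrrrrrr+++++++++
274 ::::RRRRRR::::::::++rrrrrrrrrrrrrrr:++
275 ::::RRRRRR:::::::++rrrrrrrrrrrrr+RRR++
[0.41521196 3.23831825 6.30342914] [ 0.54896396 -0.08029763  0.02892076]
```

Call:
drive_tool:
  commands: "0 0 -0.03 0 0 0 0;0 0 0 0 0 0 0;0 0 -0.03 0 0 0 0;0 0 0 0 0 0 0;0 0 -0.02 0 0 0 0;0 0 0 0 0 0 0;0 0 0 0 0 0 0"

```text
time_s: 24.8
eef_pos: [506.4, -27.6, 42.0]
ee_rot: [0.0, 0.732, 0.681, 0.001]
force: [-0.2, 4.0, 7.8]
grip_width: -0.001
grip_force: 3.6
```

```bash
python3 -c "
from h import *
look();print(sense()['force'],sense()['wrist_torque'])"
```

```text
blobs [(np.int32(73), [309.4, 284.1]), (np.int32(39), [301.7, 295.2])]
246 .....:################################
247 ......:++:.:+#########################
248 .............+########################
249 .............:########################
250 ..............+#######################
251 ..............:###++#########+#######+
252 ..............:##+:+++#######::+###+:.
253 ..............:##+:+++++#####...::::..
254 ..............:##+++#+:+#####.........
255 ..............:##+++#+:++####:........
256 ..............:##+:+#+:+#####:......:+
257 ..............:##+:+#+:++####:....:+++
258 ..............:##+:+#+:+####+.....:++:
259 ..............+##+:+#+:+####+:..:++++:
260 .............:###+:+#+:++#####::+++:::
261 .............+###+:+#+:++#####++:+::::
262 ............:####+:+#+:++#####++:+::+:
263 ...........:#####+:+#+:++#####+:::::::
264 :::........:#####+++#+:++#####+:::::::
265 :::::::...:+##########++#####+::::::::
266 ::::::::::+#################++::::::::
267 :::::::::+##################++++::::::
268 :::::::::+####+++##########++:::++:+::
269 :::::::RRr###+::::++#######++::::::+++
270 ::::::RRRr###:::..::+######+++++::::::
271 ::::::RRRRrr+:.:::.:+######++++++++++:
272 :::::RRRRRRR:::::.::######++++++++++++
273 :::::RRRRRR.:::::.:+######rrr+++++++++
274 :::+RRRRRRR::::::::++rr#rrrrrrrrrRr+++
275 ::::RRRRRRR:::::::++rrrrrrrrrrrrRRRR++
[0.6477664  4.36470114 7.27505009] [ 0.69806784 -0.03729384 -0.0083067 ]
```

Call:
drive_tool:
  commands: "0 0.005 -0.03 0 0 0 0;0 0.005 0 0 0 0 0;0 0 -0.02 0 0 0 0;0 0 0 0 0 0 0;0 0 0 0 0 0 0"

```text
time_s: 25.27
eef_pos: [506.8, -27.3, 38.9]
ee_rot: [0.001, 0.732, 0.681, 0.001]
force: [-7.8, 1.4, 28.0]
grip_width: 0.002
grip_force: 14.1
```

```bash
python3 -c "
from h import *
look();print(sense()['force'],sense()['wrist_torque'])" | egrep -v '^2'
```

```text
blobs [(np.int32(75), [309.3, 284.2]), (np.int32(41), [301.7, 294.6])]
[-6.36989403  0.94856163 29.02613639] [0.44695424 1.25814552 0.06490508]
```

Call:
drive_tool:
  commands: "0 0 0.008 0 0 0 0;0 0 0 0 0 0 0;0 0 0 0 0 0 0;0 0 0 0 0 0 0;0 0 0 0 0 0 0;0 0 0 0 0 0 0"

```text
time_s: 25.82
eef_pos: [506.8, -27.3, 39.4]
ee_rot: [0.001, 0.732, 0.681, 0.001]
force: [-5.8, 0.4, 23.7]
grip_width: -0.002
grip_force: 11.8
```

```bash
python3 -c "
from h import *
look();print(sense()['force'],np.abs(sense()['dq']).max())
p=capture('side')
for n in('scraper','chip1'):
  for b in boxes_of(p,n)[:3]: print(n,b['confidence'],np.round(b['position']),onz(p,b['position'],30 if n=='scraper' else 4).round())
" | egrep -v '^2'
```

```text
blobs [(np.int32(73), [309.4, 284.1]), (np.int32(42), [301.7, 294.6])]
[-5.70848604  1.00533703 24.18735274] 0.0016552975588545464
scraper 0.72 [294. 214.] [ 631. -165.   30.]
chip1 0.67 [303. 300.] [549.  50.   4.]
```

```bash
python3 -c "
from rig import *
print(finish_job())"
```

```text
the job is handed in; nothing more can be done
None
```

The job is handed in, and no verdict came back: the chips are off the plate, the scraper stands on the bench, and the jack holds the frame up about 24 mm (by camera) with its handle held at the stop. I viewed 12 pictures against your limit of 10.

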